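Chock the sample tube on the sloping reading panel

TASK

Put the chock (yellow bar, black rubber feet) squarely inside the blue outline on the sloping panel, its bar level across the slope. Only then take the orange-capped tube from the cradle, lay it across the slope centred against the uphill side of the chock's two feet, and let go only there, so that it stays put and is neither dropped nor left to roll. The tube must not be set on the panel before the chock stands there; leave the blue-capped tube where it lies.

Things in the scene. Friction and masses are not known exactly. Their poses are not given: they have to be found in the camera images.
- tube: Sample tube with the ORANGE cap lying level in a low grey cradle: smooth cylinder 30 mm across, 115 mm long, 40 to 90 g. Origin mid-length on its axis, 27 mm above the bench; x along it to the cap, y and z turn as it rolls. Fingers fit beside its middle 70 mm (cradle plate 5 mm thick there); its neighbour lies parallel 84 mm away. On the panel it rolls away unless chocked.
- blue_tube: The same sort of tube with a BLUE cap in the cradle's other place: not wanted, stays where it lies. Origin and axes as for the orange-capped tube. Which tube lies in which place varies.
- chock: Loose chock, H-shaped from above, 150 g, same either way round. Yellow grip bar 16 mm wide (x), 104 long (y), 40 high joins two black rubber feet at its ends, each 80 (x, 40 each side) by 27 (y) by 14 high. Beside the bar, between the feet, are notches 50 wide, 32 deep: room for a finger beside a tube lying against the feet. Origin: centre of underside, z up. Does not slide on the panel.
- panel: Fixed grey panel, flat top 210 x 210 mm sloping 6 degrees, no rim. Origin: on the bench below the middle of the blue outline (94 x 118 mm); x uphill (horizontal), y level across, z vertical. The top is 20 mm above the origin, rising 0.105 per unit along +x, from x = -80 to 130 mm, y = -105 to 105. A tube against the chock has its axis 55 mm uphill of the chock's middle.

How it is judged:
On the way, in this order (a step that is already met when the one before it is completed fails the run):
1. the chock stands released in the blue outline, square to the slope (horizontal distance between chock and panel below 0.02 m and angle between the y axis of chock and the y axis of panel, either way round below 0.2 rad and angle between chock's own z axis and vertical below 0.16 rad and height (world z) of chock below 0.03 m and linear speed of chock below 0.02 m/s and contact force between the fingers and chock below 0.1 N), for 0.2 s.
2. the orange-capped tube lies released against the uphill side of the chock ((x of tube in the frame of chock between 0.048 and 0.064 m or x of tube in the frame of chock between -0.064 and -0.048 m) and y of tube in the frame of chock between -0.025 and 0.025 m and angle between the x axis of tube and the y axis of chock, either way round below 0.18 rad and x of tube in the frame of panel above 0.02 m and height (world z) of tube below 0.055 m and linear speed of tube below 0.02 m/s and angular speed of tube below 0.5 rad/s and contact force between the fingers and tube below 0.1 N), for 0.2 s.
At the end, for the whole second after the job is handed in: Chock flat on the panel within 20 mm of the outline's middle, bar within 0.2 rad of level across the slope; orange-capped tube uphill of it, axis 48 to 64 mm from the chock's middle, centred within 25 mm, parallel within 0.18 rad; both released and at rest; blue-capped tube not moved (all of step 1 and all of step 2); the robot touches nothing.
It fails at once if the orange-capped tube is set on the panel while the chock is not in its place (contact force between tube and panel above 0.2 N and horizontal distance between chock and panel above 0.025 m).
It fails at once if the tube is dropped (from more than about 25 mm) or rolls away, faster than 0.7 m/s out of the fingers (linear speed of tube above 0.7 m/s and contact force between the fingers and tube below 0.01 N).
It fails at once if the tube is let go before it lies against the chock and rolls loose (more than about 25 mm down the slope) (angular speed of tube above 8 rad/s and contact force between the fingers and tube below 0.01 N).
It fails at once if the blue-capped tube is moved by more than 20 mm (distance of blue_tube from where it was at the start of the episode above 0.02 m).
It also fails if it takes over 56 s, if anything falls off the work surface, if the arm or the gripper's body presses on something with over 40 N, if the wrist force passes 120 N, or if a joint passes its speed limit or range.

ROBOT

A 7-joint arm with a two-finger parallel gripper is mounted at the origin on the work surface. World frame = base frame: x ahead of the robot, y to its left, z up, the work surface at z = 0. Lengths are in m, angles in rad, forces in N, time in s.
With the tool pointing down it reaches from about 0.4 to 0.85 m from the base axis. Payload 4.4 kg.
Tool frame: the origin (TCP) lies between the finger pads; the fingertips stand 25 mm ahead of it and the grasp point (between the pads) lies 6 mm ahead of it; z points along the fingers, y is the line along which they close (so a half turn about z gives the same grasp; the last joint's range is limited). The gripper opens to 94 mm and grips with 3 to 60 N. Pads are 16 mm wide; open, the fingers measure 119 mm over their backs; the gripper's body (75 mm by 177 mm) begins 78 mm behind the grasp point.
Start: joints at [-1.314, 0.628, 0.038, 1.517, -0.027, 0.996, -0.02], TCP at [0.206, 0.616, 0.23] pointing down, gripper open.
Joint ranges: [-3.06, 3.06], [-0.37, 2.12], [-1.25, 1.32], [0.18, 2.47], [-1.1, 4.24], [0.23, 1.98], [-2.94, 2.94]. Speed limits (rad/s): [2.57, 2.57, 3.14, 3.14, 3.14, 3.14, 3.14].

INTERFACE

Orientations are given as a unit quaternion [x, y, z, w].
In Python, from workcell import arm, eyes, job gives the robot as it stands (arm), with the cameras (eyes) and the job (job).
- The arm moves only by the tool jog_arm, called after "Request:" as name(argument=value, ...), one argument or row to a line, values as JSON. Schema: {"type":"object","properties":{"ticks":{"type":"object","properties":{"segments":{"type":"array","items":{"type":"array","items":{"type":"number"},"minItems":7,"maxItems":7},"minItems":1,"maxItems":12}},"additionalProperties":false,"required":["segments"]},"force":{"type":"number"},"only":{"type":"string"},"quiet":{"type":"boolean"},"lines":{"type":"string"}},"required":["ticks"],"additionalProperties":false}. ticks is an object whose key "segments" holds a list of rows, 1 to 12 of them, each of 7 numbers: a rotation vector rx, ry, rz in normalised numbers (1 is 120 degrees), then dx, dy, dz in normalised numbers (1 is 500 mm), then the finger opening in m; each row shifts and turns the commanded pose from where the row before left it, along the tool's axes as they then stand; what a row does not reach is not made up. A row lasts 1/10 s, in which the tool goes at most 0.05 m and 0.15 rad, less where a joint would pass 70% of its speed; a pose out of reach is approached as far as the arm can. The fingers move at their own pace and stop on an object; force is the grip in N (left out, the last holds). Time passes only in rows, so rows that do not move let the fingers close. The tool returns the time, the measured TCP pose, the force, the opening and the grip force at its end. only (a regular expression) keeps the lines of the reply that match it, lines (a string "A,B") keeps lines A to B, and quiet returns only ok. Input that does not fit is refused with a message, and nothing moves.
- arm.observe(): the state, without advancing time (a new reading comes with each control period).
- eyes.camera(name): name is "scene" or "top"; returns the picture (420x560x3 uint8, red, green, blue); there is no depth.
- eyes.calibration(name): a dict with "fx", "fy", "cx", "cy" (pixels), "rvec" (rotation vector, rad) and "tvec" (3), from world to camera coordinates, as OpenCV has them. Camera axes: x right, y down, z forward; pixel columns grow to the right and rows downward; lengths in m; the calibration is good to about 2 mm. A picture is of the moment at which its call begins. calibration takes no time and is no camera call.
- job.sign_off(): hands the job in; it is judged then, once.
The state is a dict: "time_s": time; "joints": joint angles; "qd": joint speeds; "joint_efforts": joint torques, N m; "eef_pos": TCP position; "eef_rot": TCP orientation; "ft_force": force on the tool from outside, world axes, zero at the start; "moment": the same for the moment, N m; "grip_width": finger opening in m; "gripper_force": force on a finger pad.
Only numpy, scipy, OpenCV 4.12 (cv2) and the standard library are available. Lean on these libraries where they do the work, as an engineer would, in place of code of your own. Each camera call takes 0.05 s, during which the arm holds its last target. There are 200 camera calls.

## Working session

There is one attempt and no reset: what is moved stays moved. The work goes in short steps, Python scripts to look and compute and a tool call to move; the robot and the scene stay as the last step left them, time stands still between calls to the robot, and variables do not carry over. Pictures are saved under pics/ and viewed, at most 10 in all, crops included, and the job is handed in when it is done.

```bash
ls; mkdir -p pics
```

Run:
```python
from workcell import arm, eyes, job
import cv2
for n in("scene","top"):
    im=eyes.camera(n); cv2.imwrite(f"pics/{n}0.png",im[:,:,::-1]); print(n,eyes.calibration(n))
s=arm.observe();print(s["time_s"],s["eef_pos"],s["eef_rot"],s["grip_width"])
```

```text
pics
workcell.py
scene {'fx': 515.7404352737939, 'fy': 515.7404352737939, 'cx': 281.9201943662819, 'cy': 205.9425910036053, 'rvec': array([ 2.33740281,  1.08954884, -0.35255105]), 'tvec': array([-0.26465417, -0.33107285,  1.33074096])}
top {'fx': 400.2201188410034, 'fy': 400.2201188410034, 'cx': 280.1100352144339, 'cy': 209.81500373320785, 'rvec': array([ 2.15781449, -2.16614883,  0.17586397]), 'tvec': array([-0.08300663,  0.52711658,  0.87850938])}
0.1 [0.20598895 0.61590254 0.22967965] [ 1.60693924e-01  9.87003924e-01 -8.38146525e-04 -1.18708299e-04] 0.09384434891732668
```

View pics/scene0.png

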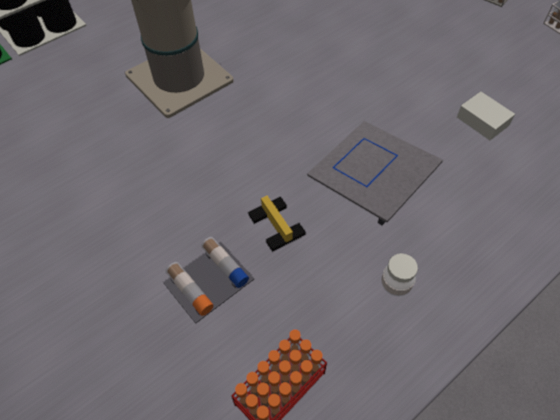

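View pics/top0.png

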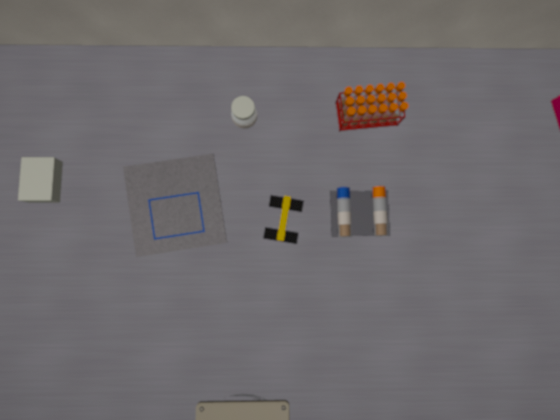

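The scene view shows the orange-capped tube at about (190,289), the blue-capped one at (226,262), the chock at (277,222) and the outline at (365,162). In the top view they are at (379,210), (344,211), (284,219) and (177,215). Next I'll enlarge crops to read exact points.

Run:
```python
import cv2,numpy as np
s=cv2.imread("pics/scene0.png");t=cv2.imread("pics/top0.png")
def crop(im,x0,y0,w,h,k):
    c=cv2.resize(im[y0:y0+h,x0:x0+w],None,fx=k,fy=k,interpolation=cv2.INTER_CUBIC)
    c=cv2.convertScaleAbs(c,alpha=1.4)
    for x in range(-(-x0//20)*20,x0+w,20):
        cv2.line(c,((x-x0)*k,0),((x-x0)*k,6),(0,255,0),1);cv2.putText(c,str(x),((x-x0)*k,16),0,.35,(0,255,0),1)
    for y in range(-(-y0//20)*20,y0+h,20):
        cv2.line(c,(0,(y-y0)*k),(6,(y-y0)*k),(0,255,0),1);cv2.putText(c,str(y),(8,(y-y0)*k+4),0,.35,(0,255,0),1)
    return c
cv2.imwrite("pics/s1.png",crop(s,155,185,160,140,5) [:600,:800])
cv2.imwrite("pics/s2.png",crop(s,300,115,150,110,5))
cv2.imwrite("pics/t1.png",crop(t,255,180,140,70,5))
cv2.imwrite("pics/t2.png",crop(t,115,150,120,110,5))
```

```bash
python3 -c "
import cv2;print([cv2.imread('pics/%s.png'%n).shape for n in ('s1','s2','t1','t2')])"
```

```text
[(600, 800, 3), (550, 750, 3), (350, 700, 3), (550, 600, 3)]
```

View pics/s1.png

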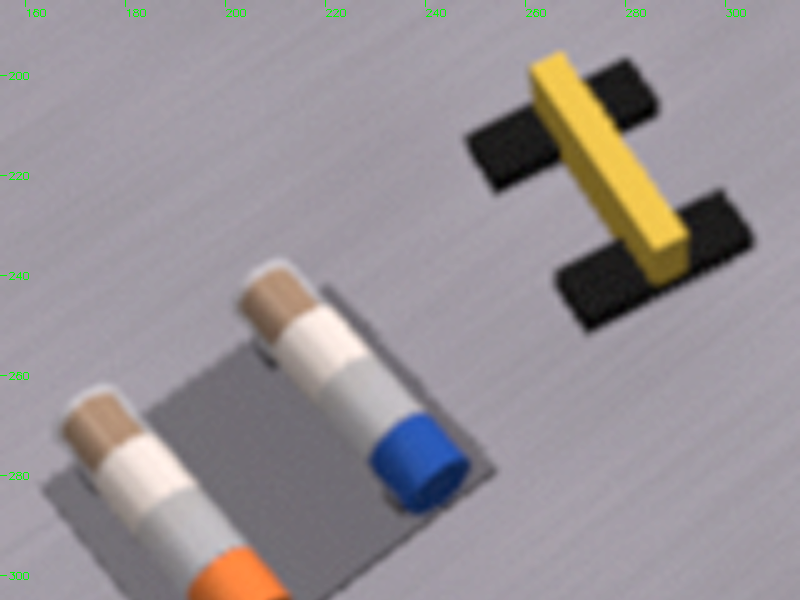

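View pics/t1.png

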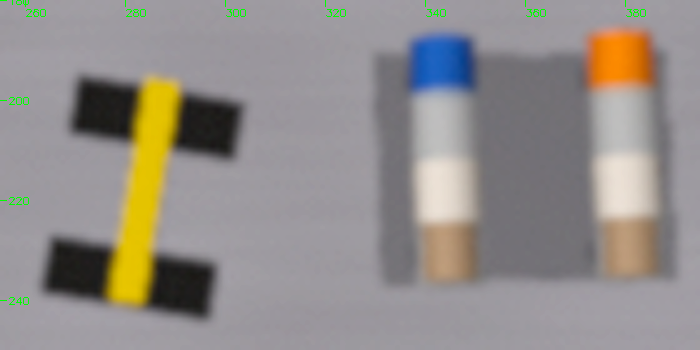

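View pics/s2.png

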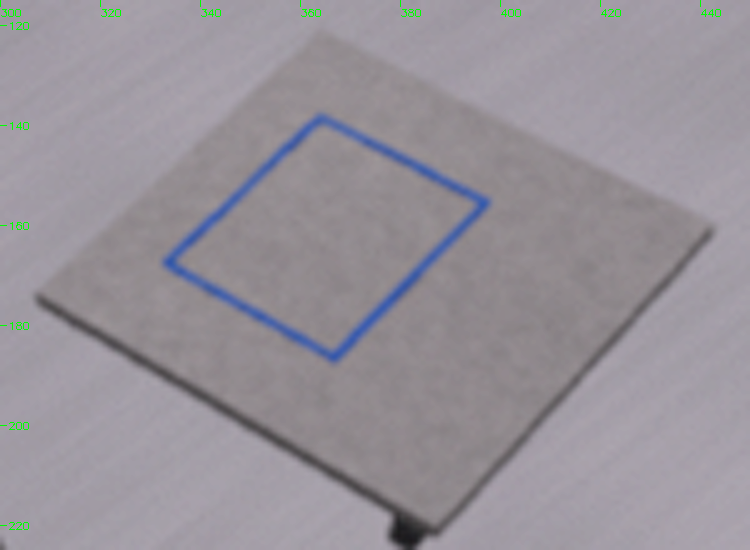

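View pics/t2.png

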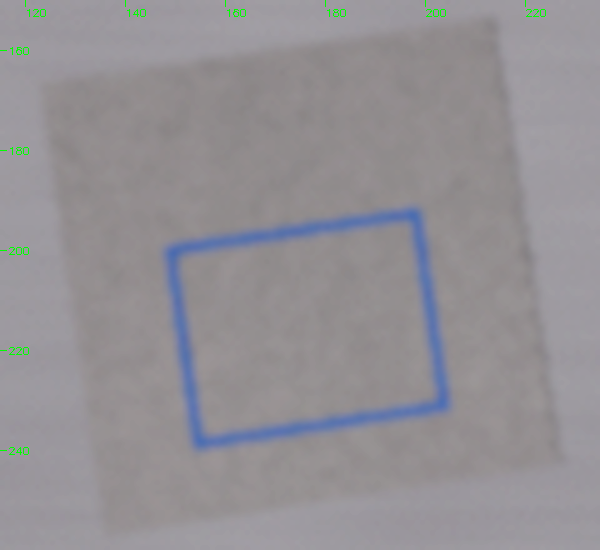

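Crops read: the chock bar's top corners, the tube band edges, and the outline and panel corners are clear in both views. For example, outline corner +x+y is at crop s2 (488,202) and t2 (172,248). Now I'll triangulate them.

Create geo.py:
```python
import cv2,numpy as np
from workcell import arm, eyes, job
P={};C={n:eyes.calibration(n) for n in("scene","top")}
for n,c in C.items():
    P[n]=np.array([[c["fx"],0,c["cx"]],[0,c["fy"],c["cy"]],[0,0,1]])@np.c_[cv2.Rodrigues(c["rvec"])[0],c["tvec"]]
def tri(s,t):
    X=cv2.triangulatePoints(P["scene"],P["top"],np.array(s,float).T,np.array(t,float).T);X=(X[:3]/X[3]).T
    r=[np.linalg.norm((lambda h:h[:,:2]/h[:,2:])(np.c_[X,np.ones(len(X))]@P[n].T)-np.array(q),axis=1) for n,q in(("scene",s),("top",t))]
    return X,np.max(r,0)
def full(p,o): return np.array(p)/5-.4+np.array(o)
```

Run:
```python
from geo import *
np.set_printoptions(precision=4,suppress=True)
def go(n,s,so,t,to):
    X,r=tri(full(s,so),full(t,to));print(n);print(np.c_[X,r],"mean",X.mean(0));return X
S1,T1,S2,T2=(155,185),(255,180),(300,115),(115,150)
b=go("bar",[(652,250),(688,234),(565,52),(530,68)],S1,[(183,80),(145,78),(107,302),(147,305)],T1)
d=b[:2].mean(0)-b[2:].mean(0);print(np.linalg.norm(d),"bar yaw",np.degrees(np.arctan2(d[1],d[0])))
o=go("orange",[(117,451),(166,502),(217,571)],S1,[(628,217),(626,154),(622,86)],T1)
d=o[2]-o[0];print("yaw",np.degrees(np.arctan2(d[1],d[0])))
u=go("blue",[(297,331),(345,377),(398,440)],S1,[(448,222),(446,157),(443,90)],T1)
q=go("outline +x+y,+x-y,-x-y,-x+y",[(488,202),(335,356),(168,263),(320,118)],S2,[(172,248),(417,213),(445,405),(200,445)],T2)
p=go("panel",[(712,230),(437,532),(37,298),(322,30)],S2,[(40,85),(497,17),(565,462),(105,535)],T2)
for Q in(q,p):
    dx=Q[:2].mean(0)-Q[2:].mean(0);dy=Q[[0,3]].mean(0)-Q[1:3].mean(0)
    print(np.linalg.norm(dx),np.linalg.norm(dy),"yaw x",np.degrees(np.arctan2(dx[1],dx[0])),"yaw y-90",np.degrees(np.arctan2(dy[1],dy[0]))-90,"slope",dx[2]/np.hypot(*dx[:2]))
```

```text
bar
[[ 0.5583 -0.1115  0.0415  0.5157]
 [ 0.56   -0.0943  0.0374  0.5372]
 [ 0.4579 -0.0754  0.0352  0.0183]
 [ 0.4566 -0.0931  0.0383  0.1778]] mean [ 0.5082 -0.0936  0.0381]
0.10363937501431215 bar yaw -10.358497865749671
orange
[[ 0.494  -0.3184  0.0347  1.7222]
 [ 0.5237 -0.317   0.0363  1.093 ]
 [ 0.5565 -0.3176  0.0313  0.9993]] mean [ 0.5247 -0.3177  0.0341]
yaw 0.7429029480793121
blue
[[ 0.4927 -0.2355  0.03    1.418 ]
 [ 0.5228 -0.2343  0.0335  1.1728]
 [ 0.5552 -0.2341  0.029   0.9056]] mean [ 0.5235 -0.2346  0.0308]
outline +x+y,+x-y,-x-y,-x+y
[[0.5534 0.2166 0.0258 0.2444]
 [0.5698 0.1046 0.0256 0.2065]
 [0.4813 0.0914 0.0151 0.2548]
 [0.4633 0.2038 0.0139 0.2292]] mean [0.5169 0.1541 0.0201]
panel
[[0.6289 0.2786 0.028  0.848 ]
 [0.6617 0.0685 0.0326 0.0418]
 [0.4554 0.0368 0.0099 0.056 ]
 [0.4223 0.2466 0.0103 0.2413]] mean [0.5421 0.1576 0.0202]
0.09090348740094542 0.11349080182420214 yaw x 8.240914455522045 yaw y-90 8.703850194652446 slope 0.12426680056763353
0.20984979361088918 0.21252670585066677 yaw x 8.759732430421664 yaw y-90 8.904609631523982 slope 0.09659488001079547
```

Sizes check out: bar 104 mm at z = 38 mm, panel 210 mm, slope about 0.1, and tube spacing 83 mm. I'll write a helper for the required tool-frame motion.

Create need.py:
```python
import sys,numpy as np
from scipy.spatial.transform import Rotation as R
from workcell import arm, eyes, job
# need.py x y z yaw_of_tool_y_deg tilt_deg : remaining motion in tool axes (tilt about panel y, yaw 8.75)
np.set_printoptions(precision=4,suppress=True)
x,y,z,yaw,tilt=map(float,sys.argv[1:6])
s=arm.observe();r=R.from_quat(s["eef_rot"])
w=np.radians(yaw);Y=np.array([np.cos(w),np.sin(w),0]);Z=np.array([0,0,-1.]);g=R.from_matrix(np.c_[np.cross(Y,Z),Y,Z])
n=np.radians(8.75);g=R.from_rotvec(-np.radians(tilt)*np.array([-np.sin(n),np.cos(n),0]))*g
d=np.array([x,y,z])-s["eef_pos"]
print("t",s["time_s"],"now",s["eef_pos"],"| move tool axes",r.inv().apply(d),"| rotvec",(r.inv()*g).as_rotvec(),"| move in target axes",g.inv().apply(d), "joints",np.array(s["joints"]))
```

```bash
python3 need.py 0.508 -0.0935 0.13 79.64 0
```

```text
t 0.1 now [0.206  0.6159 0.2297] | move tool axes [-0.5114 -0.5768  0.1007] | rotvec [-0.0017 -0.0001 -0.142 ] | move in target axes [-0.4247 -0.6435  0.0997] joints [-1.3138  0.6292  0.0385  1.5183 -0.027   0.9963 -0.02  ]
```

The rows are not in the units I measure in: shifts go in shares of 500 mm and turns go in shares of 120 degrees. I convert before sending: -0.032 m / 0.5 = -0.064, -0.021 m / 0.5 = -0.042, -0.142 rad / 2.0944 = -0.0678.

Request:
jog_arm(
  ticks={"segments": [[0,0,-0.0678,0,0,0,0.09],[0,0,0,-0.042,-0.064,0,0.09],[0,0,0,-0.042,-0.064,0,0.09],[0,0,0,-0.042,-0.064,0,0.09],[0,0,0,-0.042,-0.064,0,0.09],[0,0,0,-0.042,-0.064,0,0.09],[0,0,0,-0.042,-0.064,0,0.09],[0,0,0,-0.042,-0.064,0,0.09],[0,0,0,-0.042,-0.064,0,0.09],[0,0,0,-0.042,-0.064,0,0.09],[0,0,0,-0.042,-0.064,0,0.09]]},
)

```text
time_s: 1.2
eef_pos: [0.3554, 0.2623, 0.2304]
eef_rot: [0.09, 0.996, -0.0, -0.0]
ft_force: [1.2, 0.6, 0.0]
grip_width: 0.0898
gripper_force: 0.0
```

Request:
jog_arm(
  ticks={"segments": [[0,0,0,-0.042,-0.064,0,0.09],[0,0,0,-0.042,-0.064,0,0.09],[0,0,0,-0.042,-0.064,0,0.09],[0,0,0,-0.042,-0.064,0,0.09],[0,0,0,-0.042,-0.064,0,0.09],[0,0,0,-0.042,-0.064,0,0.09],[0,0,0,-0.042,-0.064,0,0.09],[0,0,0,-0.042,-0.064,0,0.09],[0,0,0,-0.042,-0.064,0,0.09],[0,0,0,0,0,0,0.09],[0,0,0,0,0,0,0.09]]},
)

```text
time_s: 2.3
eef_pos: [0.489, -0.0539, 0.23]
eef_rot: [0.091, 0.996, 0.0, -0.001]
ft_force: [-0.1, 0.7, -0.7]
grip_width: 0.0898
gripper_force: 0.0
```

```bash
python3 need.py 0.508 -0.0935 0.13 79.64 0
```

```text
t 2.3 now [ 0.489  -0.0539  0.23  ] | move tool axes [-0.026  -0.0355  0.1   ] | rotvec [ 0.0001 -0.0012 -0.0021] | move in target axes [-0.0258 -0.0355  0.1   ] joints [-0.0155  0.4066  0.0949  1.9494 -0.0531  0.789   1.497 ]
```

Converted, 0.03 m / 0.5 = 0.06, 0.02 m / 0.5 = 0.04.

Request:
jog_arm(
  ticks={"segments": [[0,0,0,-0.026,-0.036,0.04,0.07],[0,0,0,-0.026,-0.036,0.06,0.07],[0,0,0,0,0,0.06,0.07],[0,0,0,0,0,0.04,0.07],[0,0,0,0,0,0,0.07],[0,0,0,0,0,0,0.07]]},
)

```text
time_s: 2.9
eef_pos: [0.5083, -0.092, 0.1307]
eef_rot: [0.089, 0.996, 0.0, -0.0]
ft_force: [1.1, -0.6, 0.1]
grip_width: 0.0699
gripper_force: 0.0
```

```bash
python3 need.py 0.508 -0.0935 0.031 79.64 0
```

```text
t 2.9 now [ 0.5083 -0.092   0.1307] | move tool axes [-0.0001 -0.0015  0.0997] | rotvec [ 0.0006 -0.0008  0.002 ] | move in target axes [-0.     -0.0015  0.0997] joints [ 0.0745  0.5866  0.0749  1.9845 -0.0775  0.5739  1.5941]
```

Converted, 0.03 m / 0.5 = 0.06, 0.025 m / 0.5 = 0.05.

Request:
jog_arm(
  ticks={"segments": [[0,0,0,0,-0.003,0.06,0.07],[0,0,0,0,0,0.06,0.07],[0,0,0,0,0,0.05,0.07],[0,0,0,0,0,0.028,0.07],[0,0,0,0,0,0,0.07],[0,0,0,0,0,0,0],[0,0,0,0,0,0,0],[0,0,0,0,0,0,0],[0,0,0,0,0,0,0],[0,0,0,0,0,0,0],[0,0,0,0,0,0,0]]},
  force=25,
)

```text
time_s: 4.0
eef_pos: [0.5082, -0.095, 0.0316]
eef_rot: [0.09, 0.996, -0.0, 0.0]
ft_force: [0.0, 0.2, -0.9]
grip_width: 0.0255
gripper_force: 0.0
```

```bash
python3 need.py 0.508 -0.0935 0.031 79.64 0
```

```text
t 4.0 now [ 0.5082 -0.095   0.0316] | move tool axes [0.0005 0.0014 0.0006] | rotvec [ 0.      0.0002 -0.0001] | move in target axes [0.0005 0.0014 0.0006] joints [ 0.0998  0.7615  0.0464  2.0325 -0.0937  0.3493  1.6113]
```

Converted, -0.04 m / 0.5 = -0.08, -0.03 m / 0.5 = -0.06.

Request:
jog_arm(
  ticks={"segments": [[0,0,0,0,0,0,0],[0,0,0,0,0,0,0],[0,0,0,0,0,0,0],[0,0,0,0,0,0,0],[0,0,0,0,0,-0.04,0],[0,0,0,0,0,-0.06,0],[0,0,0,0,0,-0.08,0],[0,0,0,0,0,-0.08,0],[0,0,0,0,0,0,0]]},
)

```text
time_s: 4.9
eef_pos: [0.5111, -0.0959, 0.1657]
eef_rot: [0.091, 0.996, -0.0, 0.004]
ft_force: [0.9, 0.4, -1.6]
grip_width: 0.0159
gripper_force: 25.0
```

```bash
python3 need.py 0.517 0.154 0.16 8.75 6
```

```text
t 4.9 now [ 0.5111 -0.0959  0.1657] | move tool axes [0.0394 0.2469 0.0054] | rotvec [-0.0855 -0.057   1.2358] | move in target axes [0.2461 0.043  0.0103] joints [ 0.0716  0.5314  0.0871  1.9556 -0.0725  0.6487  1.5934]
```

Converted, 0.035 m / 0.5 = 0.07, 0.006 m / 0.5 = 0.012.

Request:
jog_arm(
  ticks={"segments": [[0,0,0,0.012,0.07,0,0],[0,0,0,0.012,0.07,0,0],[0,0,0,0.012,0.07,0,0],[0,0,0,0.012,0.07,0,0],[0,0,0,0.012,0.07,0,0],[0,0,0,0.012,0.07,0,0],[0,0,0,0.006,0.07,0,0],[0,0,0,0,0,0,0]]},
)

```text
time_s: 5.7
eef_pos: [0.5131, 0.1593, 0.1601]
eef_rot: [0.086, 0.996, 0.001, -0.001]
ft_force: [-0.2, 0.4, -1.6]
grip_width: 0.0161
gripper_force: 25.0
```

Request:
jog_arm(
  ticks={"segments": [[-0.0041,-0.0027,0.059,0,0,0,0],[-0.0041,-0.0027,0.059,0,0,0,0],[-0.0041,-0.0027,0.059,0,0,0,0],[-0.0041,-0.0027,0.059,0,0,0,0],[-0.0041,-0.0027,0.059,0,0,0,0],[-0.0041,-0.0027,0.059,0,0,0,0],[-0.0041,-0.0027,0.059,0,0,0,0],[-0.0041,-0.0027,0.059,0,0,0,0],[-0.0041,-0.0027,0.059,0,0,0,0],[-0.0041,-0.0027,0.059,0,0,0,0],[0,0,0,0,0,0,0],[0,0,0,0,0,0,0]]},
)

```text
time_s: 6.9
eef_pos: [0.5133, 0.1525, 0.1608]
eef_rot: [0.649, 0.759, 0.037, 0.03]
ft_force: [0.1, 0.1, -1.5]
grip_width: 0.016
gripper_force: 25.0
```

```bash
python3 need.py 0.5137 0.1535 0.0525 8.75 6
```

```text
t 6.9 now [0.5133 0.1525 0.1608] | move tool axes [ 0.0008 -0.0097  0.1078] | rotvec [-0.01   -0.0021  0.0028] | move in target axes [ 0.001  -0.0108  0.1077] joints [-0.6647  0.5658  0.463   2.0057 -0.4424  0.5671  0.247 ]
```

Converted, 0.03 m / 0.5 = 0.06, 0.025 m / 0.5 = 0.05, -0.01 rad / 2.0944 = -0.0048.

Request:
jog_arm(
  ticks={"segments": [[-0.0048,-0.001,0.0014,0.002,-0.012,0.06,0],[0,0,0,0,-0.009,0.06,0],[0,0,0,0,0,0.05,0],[0,0,0,0,0,0.02,0],[0,0,0,0,0,0,0],[0,0,0,0,0,0,0]]},
)

```text
time_s: 7.5
eef_pos: [0.5136, 0.1538, 0.0665]
eef_rot: [0.651, 0.757, 0.041, 0.034]
ft_force: [-0.1, 0.4, -0.9]
grip_width: 0.0155
gripper_force: 25.0
```

```bash
python3 need.py 0.5137 0.1535 0.0513 8.75 6
```

```text
t 7.5 now [0.5136 0.1538 0.0665] | move tool axes [-0.0003 -0.0016  0.0151] | rotvec [ 0.0023 -0.0009 -0.0028] | move in target axes [-0.0003 -0.0016  0.0151] joints [-0.5517  0.7086  0.2931  2.0743 -0.5683  0.3207  0.3492]
```

Converted, 0.008 m / 0.5 = 0.016, 0.003 m / 0.5 = 0.006.

Request:
jog_arm(
  ticks={"segments": [[0,0,0,0,-0.003,0.016,0],[0,0,0,0,0,0.006,0],[0,0,0,0,0,0.004,0],[0,0,0,0,0,0,0],[0,0,0,0,0,0,0]]},
)

```text
time_s: 8.0
eef_pos: [0.513, 0.1542, 0.0529]
eef_rot: [0.651, 0.757, 0.041, 0.034]
ft_force: [-0.3, 0.4, -1.5]
grip_width: 0.0159
gripper_force: 25.0
```

Request:
jog_arm(
  ticks={"segments": [[0,0,0,0,0,0.002,0],[0,0,0,0,0,0.0024,0],[0,0,0,0,0,0,0],[0,0,0,0,0,0,0]]},
)

```text
time_s: 8.4
eef_pos: [0.5133, 0.1542, 0.0514]
eef_rot: [0.651, 0.757, 0.041, 0.034]
ft_force: [-0.4, -0.4, 5.9]
grip_width: 0.0159
gripper_force: 25.0
```

```bash
python3 need.py 0.5137 0.1535 0.0513 8.75 6
```

```text
t 8.4 now [0.5133 0.1542 0.0514] | move tool axes [-0.0008  0.0003  0.0001] | rotvec [ 0.0021 -0.0015 -0.0029] | move in target axes [-0.0008  0.0003  0.0001] joints [-0.5334  0.7341  0.2649  2.08   -0.592   0.285   0.3706]
```

Contact with the panel comes at the expected height. Releasing and retreating.

Converted, -0.045 m / 0.5 = -0.09, -0.04 m / 0.5 = -0.08.

Request:
jog_arm(
  ticks={"segments": [[0,0,0,0,0,0,0.06],[0,0,0,0,0,0,0.06],[0,0,0,0,0,0,0.06],[0,0,0,0,0,0,0.06],[0,0,0,0,0,0,0.06],[0,0,0,0,0,-0.04,0.06],[0,0,0,0,0,-0.08,0.06],[0,0,0,0,0,-0.09,0.06],[0,0,0,0,0,-0.06,0.06],[0,0,0,0,0,0,0.06]]},
)

```text
time_s: 9.4
eef_pos: [0.5011, 0.1524, 0.1886]
eef_rot: [0.651, 0.757, 0.044, 0.036]
ft_force: [0.9, 0.2, 0.1]
grip_width: 0.06
gripper_force: 0.0
```

```bash
python3 need.py 0.5237 -0.3175 0.18 -89.2 0
```

Run:
```python
from workcell import arm, eyes, job
import cv2,numpy as np
a=eyes.camera("scene")[100:240,280:460,::-1];b=eyes.camera("top")[140:280,100:280,::-1]
cv2.imwrite("pics/c1.png",cv2.resize(np.vstack([a[:, :180],b[:, :180]]),None,fx=2.1*2/2*1,fy=2.1,interpolation=cv2.INTER_CUBIC) if 0 else cv2.resize(np.hstack([a,b]),(800,311),interpolation=cv2.INTER_CUBIC))
```

```text
t 9.4 now [0.5011 0.1524 0.1886] | move tool axes [-0.468  -0.0484  0.0018] | rotvec [ 0.0819 -0.0989  1.7047] | move in target axes [0.0161 0.4702 0.0086] joints [-0.7268  0.5087  0.5271  2.0269 -0.4329  0.5934  0.2314]
```

View pics/c1.png

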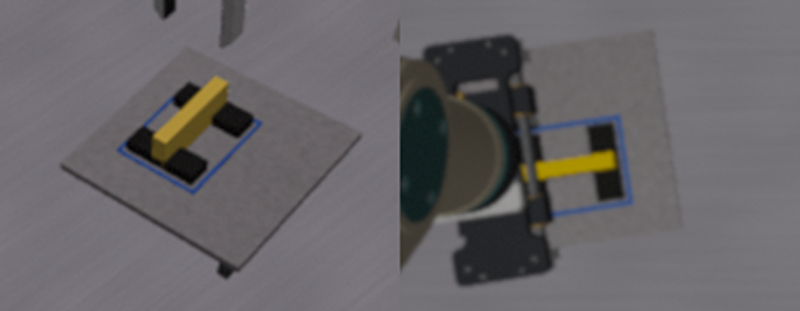

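The chock stands inside the outline, square: left half scene, bar ends about (157,140) and (225,85); right half top, bar level across the slope. Now the tube.

Converted, 0.142 rad / 2.0944 = 0.0678.

Request:
jog_arm(
  ticks={"segments": [[0.0032,-0.0039,0.0678,0,0,0,0.06],[0.0032,-0.0039,0.0678,0,0,0,0.06],[0.0032,-0.0039,0.0678,0,0,0,0.06],[0.0032,-0.0039,0.0678,0,0,0,0.06],[0.0032,-0.0039,0.0678,0,0,0,0.06],[0.0032,-0.0039,0.0678,0,0,0,0.06],[0.0032,-0.0039,0.0678,0,0,0,0.06],[0.0032,-0.0039,0.0678,0,0,0,0.06],[0.0032,-0.0039,0.0678,0,0,0,0.06],[0.0032,-0.0039,0.0678,0,0,0,0.06],[0.0032,-0.0039,0.0678,0,0,0,0.06],[0.0032,-0.0039,0.0678,0,0,0,0.06]]},
)

```text
time_s: 10.7
eef_pos: [0.4982, 0.1516, 0.1829]
eef_rot: [1.0, 0.004, -0.005, 0.002]
ft_force: [-0.1, 0.1, -0.6]
grip_width: 0.0597
gripper_force: 0.0
```

Request:
jog_arm(
  ticks={"segments": [[0,0,0,0.003,0.078,0,0.06],[0,0,0,0.003,0.078,0,0.06],[0,0,0,0.003,0.078,0,0.06],[0,0,0,0.003,0.078,0,0.06],[0,0,0,0.003,0.078,0,0.06],[0,0,0,0.003,0.078,0,0.06],[0,0,0,0.003,0.078,0,0.06],[0,0,0,0.003,0.078,0,0.06],[0,0,0,0.003,0.078,0,0.06],[0,0,0,0.003,0.078,0,0.06],[0,0,0,0.002,0.078,0,0.06],[0,0,0,0,0.078,0,0.06]]},
)

```text
time_s: 11.9
eef_pos: [0.521, -0.317, 0.1835]
eef_rot: [1.0, 0.007, -0.005, 0.0]
ft_force: [1.0, -0.3, 0.5]
grip_width: 0.0599
gripper_force: 0.0
```

Request:
jog_arm(
  ticks={"segments": [[0,0,0,0,0,0,0.06]]},
)

```text
time_s: 12.0
eef_pos: [0.519, -0.3225, 0.1845]
eef_rot: [1.0, 0.003, -0.005, 0.003]
ft_force: [-0.4, -0.6, 0.3]
grip_width: 0.06
gripper_force: 0.0
```

```bash
python3 need.py 0.5237 -0.3175 0.14 -89.2 0
```

```text
t 12.0 now [ 0.519  -0.3225  0.1845] | move tool axes [ 0.0051 -0.0053  0.0444] | rotvec [ 0.0068  0.0091 -0.0073] | move in target axes [ 0.0047 -0.005   0.0445] joints [-0.0013  0.8011  0.9087  1.6907 -0.7129  1.0196 -0.4098]
```

Converted, 0.03 m / 0.5 = 0.06, 0.025 m / 0.5 = 0.05, 0.009 rad / 2.0944 = 0.0043.

Request:
jog_arm(
  ticks={"segments": [[0.0033,0.0043,-0.0033,0.01,-0.01,0.04,0.06],[0,0,0,0,0,0.05,0.06],[0,0,0,0,0,0.06,0.06],[0,0,0,0,0,0.05,0.06],[0,0,0,0,0,0,0.06],[0,0,0,0,0,0,0.06]]},
)

```text
time_s: 12.6
eef_pos: [0.5262, -0.31, 0.085]
eef_rot: [1.0, 0.011, 0.0, -0.003]
ft_force: [-0.9, 0.2, -0.3]
grip_width: 0.0595
gripper_force: 0.0
```

```bash
python3 need.py 0.5237 -0.3175 0.04 -89.2 0
```

```text
t 12.6 now [ 0.5262 -0.31    0.085 ] | move tool axes [-0.0027  0.0077  0.0449] | rotvec [-0.0055 -0.0005  0.0075] | move in target axes [-0.0026  0.0075  0.045 ] joints [ 0.0425  0.909   0.789   1.762  -0.847   0.8518 -0.3102]
```

Converted, 0.01 m / 0.5 = 0.02, 0.0065 m / 0.5 = 0.013, 0.007 rad / 2.0944 = 0.0033.

Request:
jog_arm(
  ticks={"segments": [[-0.0024,0,0.0033,-0.004,0.013,0.02,0.06],[0,0,0,0,0,0.02,0.06],[0,0,0,0,0,0,0.06],[0,0,0,0,0,0,0.06],[0,0,0,0,0,0,0.06]]},
)

```text
time_s: 13.1
eef_pos: [0.5253, -0.3171, 0.0663]
eef_rot: [1.0, 0.007, 0.002, 0.0]
ft_force: [0.3, 0.3, -0.1]
grip_width: 0.0597
gripper_force: 0.0
```

```bash
python3 need.py 0.5237 -0.3175 0.04 -89.2 0
```

```text
t 13.1 now [ 0.5253 -0.3171  0.0663] | move tool axes [-0.0017  0.0003  0.0263] | rotvec [ 0.0007 -0.0033  0.0007] | move in target axes [-0.0016  0.0004  0.0263] joints [ 0.0621  0.9335  0.7683  1.7672 -0.8744  0.8174 -0.2886]
```

Converted, 0.012 m / 0.5 = 0.024, 0.002 m / 0.5 = 0.004.

Request:
jog_arm(
  ticks={"segments": [[0,0,0,-0.003,0,0.024,0.06],[0,0,0,0,0,0.024,0.06],[0,0,0,0,0,0.004,0.06],[0,0,0,0,0,0,0.06],[0,0,0,0,0,0,0.02],[0,0,0,0,0,0,0.02],[0,0,0,0,0,0,0.02],[0,0,0,0,0,0,0.02],[0,0,0,0,0,0,0.02],[0,0,0,0,0,0,0.02],[0,0,0,0,0,0,0.02]]},
  force=12,
)

```text
time_s: 14.2
eef_pos: [0.5237, -0.3174, 0.0401]
eef_rot: [1.0, 0.007, 0.002, 0.001]
ft_force: [0.5, -1.2, 0.1]
grip_width: 0.0296
gripper_force: 12.0
```

```bash
python3 need.py 0.5237 -0.3175 0.04 -89.2 0
```

```text
t 14.2 now [ 0.5237 -0.3174  0.0401] | move tool axes [-0.      0.0001  0.0001] | rotvec [ 0.0012 -0.0031  0.0004] | move in target axes [-0.      0.0001  0.0001] joints [ 0.0797  0.9647  0.7352  1.7785 -0.9103  0.7737 -0.259 ]
```

Converted, -0.03 m / 0.5 = -0.06, -0.02 m / 0.5 = -0.04.

Request:
jog_arm(
  ticks={"segments": [[0,0,0,0,0,-0.02,0.02],[0,0,0,0,0,-0.04,0.02],[0,0,0,0,0,-0.06,0.02],[0,0,0,0,0,-0.06,0.02],[0,0,0,0,0,-0.06,0.02],[0,0,0,0,0,-0.02,0.02],[0,0,0,0,0,0,0.02],[0,0,0,0,0,0,0.02]]},
)

```text
time_s: 15.0
eef_pos: [0.5229, -0.316, 0.1688]
eef_rot: [1.0, 0.007, 0.001, -0.001]
ft_force: [-0.9, -0.0, -0.9]
grip_width: 0.0297
gripper_force: 12.0
```

```bash
python3 need.py 0.5693 0.1627 0.16 8.75 6
```

```text
t 15.0 now [ 0.5229 -0.316   0.1688] | move tool axes [ 0.0535 -0.478   0.0095] | rotvec [-0.0774  0.0872 -1.707 ] | move in target axes [0.4661 0.1171 0.0212] joints [ 0.0032  0.8122  0.885   1.7097 -0.7404  0.9884 -0.3883]
```

Converted, -0.042 m / 0.5 = -0.084, -0.04 m / 0.5 = -0.08.

Request:
jog_arm(
  ticks={"segments": [[0,0,0,0.008,-0.04,0,0.02],[0,0,0,0.009,-0.08,0,0.02],[0,0,0,0.009,-0.084,0,0.02],[0,0,0,0.009,-0.084,0,0.02],[0,0,0,0.009,-0.084,0,0.02],[0,0,0,0.009,-0.084,0,0.02],[0,0,0,0.009,-0.084,0,0.02],[0,0,0,0.009,-0.084,0,0.02],[0,0,0,0.009,-0.084,0,0.02],[0,0,0,0.009,-0.084,0,0.02],[0,0,0,0.009,-0.084,0,0.02],[0,0,0,0.009,-0.08,0,0.02]]},
)

```text
time_s: 16.2
eef_pos: [0.5685, 0.1639, 0.1678]
eef_rot: [1.0, 0.008, -0.0, 0.001]
ft_force: [0.5, 0.4, -0.4]
grip_width: 0.0299
gripper_force: 12.0
```

Request:
jog_arm(
  ticks={"segments": [[-0.0031,0.0035,-0.0679,0,0,0,0.02],[-0.0031,0.0035,-0.0679,0,0,0,0.02],[-0.0031,0.0035,-0.0679,0,0,0,0.02],[-0.0031,0.0035,-0.0679,0,0,0,0.02],[-0.0031,0.0035,-0.0679,0,0,0,0.02],[-0.0031,0.0035,-0.0679,0,0,0,0.02],[-0.0031,0.0035,-0.0679,0,0,0,0.02],[-0.0031,0.0035,-0.0679,0,0,0,0.02],[-0.0031,0.0035,-0.0679,0,0,0,0.02],[-0.0031,0.0035,-0.0679,0,0,0,0.02],[-0.0031,0.0035,-0.0679,0,0,0,0.02],[-0.0031,0.0035,-0.0679,0,0,0,0.02]]},
)

```text
time_s: 17.4
eef_pos: [0.5684, 0.1618, 0.1679]
eef_rot: [0.648, 0.76, 0.038, 0.034]
ft_force: [0.1, 0.3, -1.0]
grip_width: 0.0295
gripper_force: 12.0
```

Request:
jog_arm(
  ticks={"segments": [[0,0,0,0,0,0,0.02],[0,0,0,0,0,0,0.02]]},
)

```text
time_s: 17.6
eef_pos: [0.5691, 0.1615, 0.1687]
eef_rot: [0.652, 0.756, 0.039, 0.035]
ft_force: [0.0, -0.1, -0.1]
grip_width: 0.0298
gripper_force: 12.0
```

```bash
python3 need.py 0.5693 0.1627 0.16 8.75 6
```

```text
t 17.6 now [0.5691 0.1615 0.1687] | move tool axes [ 0.0011 -0.0005  0.0087] | rotvec [-0.0008  0.0022 -0.0044] | move in target axes [ 0.0011 -0.0005  0.0087] joints [-0.6602  0.6265  0.5047  1.8596 -0.4574  0.6617  0.2494]
```

Converted, 0.03 m / 0.5 = 0.06, 0.025 m / 0.5 = 0.05, -0.004 rad / 2.0944 = -0.0019.

Request:
jog_arm(
  ticks={"segments": [[0,0.001,-0.0019,0.002,-0.006,0.04,0.02],[0,0,0,0,-0.006,0.06,0.02],[0,0,0,0,0,0.05,0.02],[0,0,0,0,0,0.02,0.02],[0,0,0,0,0,0,0.02],[0,0,0,0,0,0,0.02],[0,0,0,0,0,0,0.02]]},
)

```text
time_s: 18.3
eef_pos: [0.5735, 0.1633, 0.0858]
eef_rot: [0.649, 0.759, 0.041, 0.035]
ft_force: [0.0, -0.9, -0.4]
grip_width: 0.0298
gripper_force: 12.0
```

```bash
python3 need.py 0.5693 0.1627 0.0538 8.75 6
```

```text
t 18.3 now [0.5735 0.1633 0.0858] | move tool axes [ 0.     -0.0076  0.0313] | rotvec [ 0.0034 -0.0001  0.0028] | move in target axes [ 0.     -0.0075  0.0314] joints [-0.5849  0.7421  0.3921  1.9059 -0.5478  0.4846  0.3338]
```

Run:
```python
from workcell import arm, eyes, job
import cv2,numpy as np
a=eyes.camera("scene")[100:240,280:460,::-1];b=eyes.camera("top")[140:280,100:280,::-1]
cv2.imwrite("pics/c2.png",cv2.resize(np.hstack([a,b]),(800,311),interpolation=cv2.INTER_CUBIC))
```

```text
(no output)
```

View pics/c2.png

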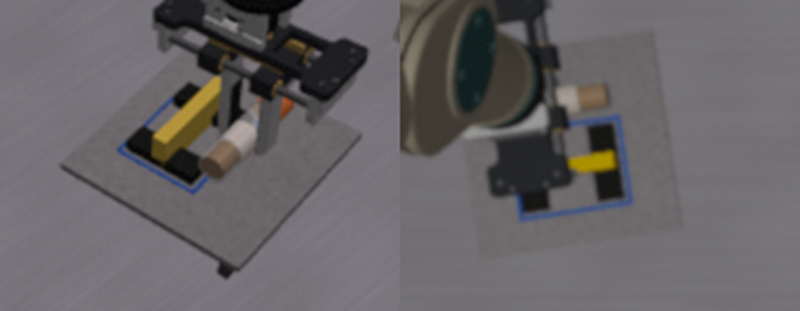

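The tube is held parallel to the bar and uphill of the feet (left half about (235,145)), centred across the chock. Lowering.

Converted, 0.012 m / 0.5 = 0.024, 0.004 m / 0.5 = 0.008, 0.003 rad / 2.0944 = 0.0014.

Request:
jog_arm(
  ticks={"segments": [[0.0014,0,0.0014,0,-0.006,0.024,0.02],[0,0,0,0,-0.004,0.02,0.02],[0,0,0,0,0,0.008,0.02],[0,0,0,0,0,0.004,0.02],[0,0,0,0,0,0,0.02],[0,0,0,0,0,0,0.02]]},
)

```text
time_s: 19.0
eef_pos: [0.5708, 0.1628, 0.0563]
eef_rot: [0.65, 0.758, 0.039, 0.034]
ft_force: [-0.2, -0.3, 0.5]
grip_width: 0.0301
gripper_force: 12.0
```

```bash
python3 need.py 0.5693 0.1627 0.0538 8.75 6
```

```text
t 19.0 now [0.5708 0.1628 0.0563] | move tool axes [ 0.0002 -0.0017  0.0024] | rotvec [-0.0014  0.0001  0.0001] | move in target axes [ 0.0002 -0.0017  0.0024] joints [-0.558   0.784   0.3493  1.9201 -0.5758  0.4261  0.3567]
```

Converted, -0.001 m / 0.5 = -0.002, 0.0007 m / 0.5 = 0.0014.

Request:
jog_arm(
  ticks={"segments": [[0,0,0,0,-0.002,0.002,0.02],[0,0,0,0,0,0.0014,0.02],[0,0,0,0,0,0,0.02],[0,0,0,0,0,0,0.02]]},
)

```text
time_s: 19.4
eef_pos: [0.5698, 0.1628, 0.0545]
eef_rot: [0.65, 0.758, 0.039, 0.034]
ft_force: [1.1, 0.6, 0.2]
grip_width: 0.0297
gripper_force: 12.0
```

Request:
jog_arm(
  ticks={"segments": [[0,0,0,0,0,0.0016,0.02],[0,0,0,0,0,0,0.02],[0,0,0,0,0,0,0.02]]},
)

```text
time_s: 19.7
eef_pos: [0.57, 0.1628, 0.0539]
eef_rot: [0.65, 0.758, 0.039, 0.034]
ft_force: [-1.4, 0.3, 3.0]
grip_width: 0.0295
gripper_force: 12.0
```

```bash
python3 need.py 0.5693 0.1627 0.0538 8.75 6
```

```text
t 19.7 now [0.57   0.1628 0.0539] | move tool axes [ 0.     -0.0007  0.    ] | rotvec [-0.0013 -0.0001  0.0003] | move in target axes [ 0.     -0.0007  0.    ] joints [-0.5556  0.7867  0.3447  1.9231 -0.5785  0.4193  0.3593]
```

Converted, -0.001 m / 0.5 = -0.002.

Request:
jog_arm(
  ticks={"segments": [[0,0,0,0,-0.002,0,0.02],[0,0,0,0,-0.002,0,0.02],[0,0,0,0,0,0,0.02],[0,0,0,0,0,0,0.02]]},
)

```text
time_s: 20.1
eef_pos: [0.5687, 0.1625, 0.0538]
eef_rot: [0.65, 0.758, 0.04, 0.034]
ft_force: [2.1, 0.2, 3.0]
grip_width: 0.0296
gripper_force: 12.0
```

```bash
python3 need.py 0.5693 0.1627 0.0538 8.75 6
```

```text
t 20.1 now [0.5687 0.1625 0.0538] | move tool axes [0.0001 0.0006 0.    ] | rotvec [0.     0.0001 0.0002] | move in target axes [0.0001 0.0006 0.    ] joints [-0.5553  0.7852  0.3427  1.9279 -0.5798  0.4141  0.3606]
```

A 2 N push back along the slope means the tube touches both the panel and the feet. Opening gently.

Request:
jog_arm(
  ticks={"segments": [[0,0,0,0,0,0,0.034],[0,0,0,0,0,0,0.038],[0,0,0,0,0,0,0.044],[0,0,0,0,0,0,0.05],[0,0,0,0,0,0,0.05],[0,0,0,0,0,0,0.05],[0,0,0,0,0,0,0.05]]},
)

```text
time_s: 20.8
eef_pos: [0.5679, 0.1624, 0.0534]
eef_rot: [0.65, 0.758, 0.039, 0.034]
ft_force: [0.8, -0.5, 0.2]
grip_width: 0.0498
gripper_force: 0.0
```

Request:
jog_arm(
  ticks={"segments": [[0,0,0,0,0,-0.016,0.05],[0,0,0,0,0,-0.03,0.05],[0,0,0,0,0,-0.06,0.05],[0,0,0,0,0,-0.08,0.05],[0,0,0,0,0,-0.08,0.05],[0,0,0,0,0,-0.06,0.05],[0,0,0,0,0,0,0.05]]},
)

```text
time_s: 21.5
eef_pos: [0.5537, 0.1601, 0.2211]
eef_rot: [0.65, 0.758, 0.043, 0.036]
ft_force: [0.1, -0.1, 0.7]
grip_width: 0.0498
gripper_force: 0.0
```

Request:
jog_arm(
  ticks={"segments": [[0,0,0,0.06,0,0,0.05],[0,0,0,0.08,0,0,0.05],[0,0,0,0.08,0,0,0.05],[0,0,0,0.08,0,0,0.05],[0,0,0,0.08,0,0,0.05],[0,0,0,0.08,0,0,0.05],[0,0,0,0.06,0,0,0.05],[0,0,0,0,0,0,0.05],[0,0,0,0,0,0,0.05],[0,0,0,0,0,0,0.05]]},
)

```text
time_s: 22.5
eef_pos: [0.5122, 0.4148, 0.2157]
eef_rot: [0.651, 0.757, 0.039, 0.034]
ft_force: [0.1, -0.0, 0.8]
grip_width: 0.0498
gripper_force: 0.0
```

Run:
```python
from workcell import arm, eyes, job
import cv2,numpy as np
a=eyes.camera("scene")[100:240,280:460,::-1];b=eyes.camera("top")[140:280,100:280,::-1]
cv2.imwrite("pics/c3.png",cv2.resize(np.hstack([a,b]),(800,311),interpolation=cv2.INTER_CUBIC))
```

```text
(no output)
```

View pics/c3.png

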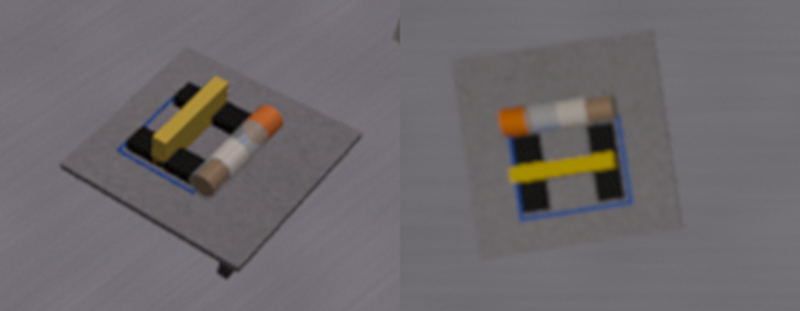

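The tube lies parallel against the uphill ends of both feet: top half from (499,120) to (613,107), bar from (510,173) to (615,160). Everything is at rest and the arm is clear.

```bash
python3 -c "
from workcell import arm, eyes, job
print(job.sign_off())"
```

```text
the job is handed in; nothing more can be done
None
```

The job is handed in at about 22.6 s; no verdict came back, but the last pictures show the chock square in the blue outline and the orange-capped tube at rest against its uphill feet, and the blue-capped tube was never touched.

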